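# Turn the mixing leaf of a paint box over its spine

### The arm

A 7-joint arm with a two-finger parallel gripper is mounted at the origin on the work surface. World frame = base frame: x ahead of the robot, y to its left, z up, the work surface at z = 0. Lengths are in m, angles in rad, forces in N, time in s.
With the tool pointing down it reaches from about 0.4 to 0.85 m from the base axis. Payload 4.5 kg.
Tool frame: the origin (TCP) lies between the finger pads; the fingertips stand 19 mm ahead of it and the grasp point (between the pads) is the TCP (r.tips_ahead is the distance from the TCP to the fingertips, in m); z points along the fingers, y is the line along which they close (so a half turn about z gives the same grasp; the last joint's range is limited). The gripper opens to 88 mm and grips with 3 to 60 N. Pads are 18 mm wide; open, the fingers measure 123 mm over their backs; the gripper's body (75 mm by 187 mm) begins 45 mm behind the grasp point.
Start: joints at [-1.089, 0.689, -0.195, 1.565, 0.157, 0.902, -0.215], TCP at [0.271, 0.563, 0.258] pointing down, gripper open.
Joint ranges: [-3.01, 3.01], [-0.46, 2.08], [-1.47, 1.51], [0.13, 2.56], [-1, 4.14], [0.04, 2.09], [-2.66, 2.66]. Speed limits (rad/s): [2.57, 2.57, 3.14, 3.14, 3.14, 3.14, 3.14].

### API

Orientations are given as a unit quaternion [x, y, z, w].
In Python, from plant import r, cams, models gives the robot as it stands. The module is installed in compiled form; this text tells all that it offers.
- The arm moves only by the tool jog_arm, never from a script. Its arguments are lists of equal length, an entry for each row: "turn": the turn, a rotation vector about the tool's x, y, z in rad, a list of three; "translation": the shift along the tool's x, y, z in m, a list of three; "grip": the closure, from 0 (fully open) to 1 (shut). In form: {"turn": [[ax, ay, az], ...], "translation": [[tx, ty, tz], ...], "grip": [grip, ...]}. A call has 1 to 20 rows; each row is the pose to reach, as a shift and turn from the pose commanded when the call began, along the tool's axes at that moment; what a row does not reach only later rows make up. A row lasts 1/8 s, in which the tool goes at most 62.5 mm and 10.7 degrees, less where a joint would pass 70% of its speed; a pose out of reach is approached as far as the arm can. A call with a gripper value outside its range is refused whole. The fingers move at their own pace and stop on an object; "force" is the grip in N (left out, the last holds). Time passes only in rows, so rows that repeat a pose let the fingers close. It gives the time, the measured TCP pose, the force, the opening and the grip force at its end, in the units of the state.
- r.get_state(): the state, without advancing time (a new reading comes with each control period).
- cams.snapshot(name): name is "side" or "top"; returns the picture (384x512x3 uint8, red, green, blue); there is no depth.
- cams.camera_params(name): a dict with "fx", "fy", "cx", "cy" (pixels), "eye" and "orientation" of the camera in the world. Camera axes: x right, y up, looking along -z (the intrinsics and any distortion apply to the point x, -y, -z); pixel columns grow to the right and rows downward; lengths in m; the calibration is good to about 2 mm. A picture is of the moment at which its call begins. camera_params takes no time and is no camera call.
- r.finish_job(): hands the job in; it is judged then, once.
Trained networks look in the newest picture that a camera, given by its name, has taken for a name from the list of things; names that differ only in an ending like _2 or _b are one class to them, and where a whole thing is asked for, a point or a joint stands for the part that bears it (a point fixed in the world has none). Each returns a list of dicts, best first, with "p" (0 to 1); they miss things now and then, are a little off and sometimes report something else, mostly with a low value. They report only what shows in the picture. A call takes as long as a camera call.
- models.find_in(camera, name): "position" ([x, y, z] in m, in world coordinates, good to about 4 mm: the middle of the surface that is visible of it).
- models.masks_of(camera, name): "pixels" (384x512 bool, what is visible of it).
- models.place_of(camera, name): "position" ([x, y, z] in m, in world coordinates, good to about 4 mm: a listed point, or the origin of a listed thing).
The state is a dict: "clock": time; "q": joint angles; "qd": joint speeds; "joint_torque": joint torques, N m; "tool_pos": TCP position; "eef_rot": TCP orientation; "contact_force": force on the tool from outside, world axes, zero at the start; "moment": the same for the moment, N m; "opening": opening from 0.0 (shut) to 1.0 (fully open); "finger_force": force on a finger pad.
Only numpy, scipy, OpenCV 4.12 (cv2) and the standard library are available. Lean on these libraries where they do the work, as an engineer would, in place of code of your own. Each camera call takes 0.05 s, during which the arm holds its last target. There are 200 camera calls.

### The job

Open the paint box for work: with a fingertip, push its hinged leaf up and over the spine (the thumb tab gives room to get underneath) until it lies flat over the empty tray on the other side, white mixing face up. Do not pinch the leaf between the fingers, and do not fling or slam it; leave the cup, the ornament and the jar where they stand, and finish clear of everything.

Things in the scene. Friction and masses are not known exactly. Their poses are not given: they have to be found in the camera images.
- paintbox: wooden folding paint box, fixed: two open trays side by side, together 200 (x) x 260 (y) x 40 mm high, joined by a spine along its x axis. Origin: centre of the underside, on the table. x runs along the spine, away from the robot (turned at most 25 degrees); y points to the tray of paint pans, which the leaf covers at the start; the tray on the -y side is empty but for two low sponges
- leaf_hinge (a point): fixed point on the hinge axis at mid spine, 43 mm above the table; axes as the paint box. The hinge axis is the paint box's x axis through this point
- leaf (a joint): angle of the leaf in rad about the hinge: 0 = flat over the paint pans (+y side), pi/2 = upright, pi = flat over the empty tray (-y side, a firm stop); it starts ajar by 0.12 to 0.6. The hinge is stiff: the leaf stays at any angle it is left at; turning it takes about 1 to 3 N at the tab
- leaf_tab (a point): middle of the outer edge of the leaf's thumb tab, 157 mm from the hinge axis, at mid thickness; turns with the leaf, y from hinge to tab, z out of the wooden cover face. The tab is centred, 50 mm wide along the spine, and stands 26 mm out beyond the leaf's straight edge and beyond the tray wall below, so a fingertip can come under it from outside
- cup: loose pink plastic cup, 68 mm across, 85 mm high, beyond the box's far end; origin at the centre of its underside
- ornament: loose frosted white ball 68 mm across on a round wooden stand 64 mm across, 107 mm high in all, beyond the box's far end; origin at the centre of its underside
- paint_jar: loose amber glass jar with white cap, 48 mm across, 60 mm high, out beyond the empty tray (-y side of the box); origin at the centre of its underside
- leaf_board (a point): centre of the leaf's main board, mid thickness, 68.5 mm from the hinge axis; axes as leaf_tab. The leaf is rigid, 6 mm thick, 200 mm along the spine, 131 mm from hinge axis to its straight edge: a 3 mm white plastic ply with eight round wells drawn on it (the face down at the start, up at the end) under a 3 mm pale wooden cover ply, 2 mm smaller all round. About 130 g

How it is judged:
On the way:
1. the leaf is pushed up past upright (value of joint leaf above 1.6 rad), for 0.1 s.
At the end, for the whole second after the job is handed in: the leaf lies flat over the empty tray (within 0.06 rad, about 9 mm at the tab) and is at rest; cup, ornament and jar are within 15 mm of where they stood (value of joint leaf above 3.08 rad and velocity of joint leaf below 0.05 rad/s and distance of each of cup, ornament, paint_jar from where it was at the start of the episode below 0.015 m); the robot touches nothing.
It fails at once if the leaf is pinched: the fingers press on both its faces at once with over 2 N each ((contact force between the fingers and leaf_c0 above 2 N or contact force between the fingers and leaf_c1 above 2 N) and (contact force between the fingers and leaf_c2 above 2 N or contact force between the fingers and leaf_c3 above 2 N)).
It fails at once if the leaf is flung or slammed (turns faster than 3 rad/s) (velocity of joint leaf above 3 rad/s).
It fails at once if the cup, the ornament or the jar is shoved, lifted or tipped (distance of any of cup, ornament, paint_jar from where it was at the start of the episode above 0.03 m or angle between any of cup, ornament, paint_jar's own z axis and vertical above 0.4 rad).
It also fails if it takes over 48 s, if anything falls off the work surface, if the arm or the gripper's body presses on something with over 40 N, if the wrist force passes 120 N, or if a joint passes its speed limit or range.

## Working session

There is one attempt and no reset: what is moved stays moved. The work goes in short steps, Python scripts to look and compute and a tool call to move; the robot and the scene stay as the last step left them, time stands still between calls to the robot, and variables do not carry over. Pictures are saved under pics/ and viewed, at most 10 in all, crops included, and the job is handed in when it is done.

Besides the shell and the picture viewer there is one more tool, called after ">>>" as name(argument=value, ...), one argument or row to a line, values as JSON. jog_arm: Moves the arm, as the interface text tells. Its arguments: {"type":"object","properties":{"turn":{"type":"array"},"translation":{"type":"array"},"grip":{"type":"array"},"force":{"type":"number"}},"required":["turn","translation","grip"]}

```bash
mkdir -p pics; python3 - <<'E'
from plant import r,cams,models
import cv2,numpy as np
s=r.get_state(); print(s['clock'],np.round(s['tool_pos'],3),np.round(s['eef_rot'],3),s['opening'])
ims=[]
for c in('side','top'):
    im=cams.snapshot(c); cv2.imwrite(f'pics/{c}0.png',im[:,:,::-1])
    p=cams.camera_params(c); print(c,np.round(p['eye'],3),np.round(p['orientation'],3))
    for n in('paintbox','leaf_hinge','leaf_tab','leaf_board','cup','ornament','paint_jar'):
        print(n,[(round(d['p'],2),np.round(d['position'],3)) for d in models.place_of(c,n)[:2]])
print(r.get_state()['clock'])
E
```

```text
0.0 [0.27  0.563 0.257] [ 0.222  0.975 -0.001 -0.   ] 1.0019776652411387
side [0.43  0.582 0.682] [-0.051  0.374  0.918 -0.126]
paintbox [(0.84, array([ 0.515, -0.093, -0.004])), (0.37, array([0.684, 0.013, 0.   ]))]
leaf_hinge [(0.81, array([ 0.514, -0.092,  0.044]))]
leaf_tab [(0.89, array([0.498, 0.06 , 0.084]))]
leaf_board [(0.95, array([ 0.506, -0.028,  0.062]))]
cup [(0.97, array([ 0.696, -0.115, -0.001])), (0.42, array([ 0.509, -0.029,  0.064]))]
ornament [(0.65, array([ 0.682,  0.014, -0.001]))]
paint_jar [(0.7, array([ 0.488, -0.367, -0.001]))]
top [ 0.423 -0.012  0.886] [ 0.076 -0.068 -0.679  0.727]
paintbox [(0.86, array([ 0.51 , -0.093, -0.   ]))]
leaf_hinge [(0.86, array([ 0.511, -0.096,  0.042]))]
leaf_tab [(0.69, array([0.498, 0.062, 0.086]))]
leaf_board [(0.85, array([ 0.51 , -0.028,  0.059])), (0.33, array([ 0.486, -0.372, -0.002]))]
cup [(0.55, array([ 0.693, -0.118,  0.004]))]
ornament [(0.84, array([0.684, 0.008, 0.001]))]
paint_jar [(0.88, array([ 0.487, -0.371, -0.001]))]
0.8
```

View pics/side0.png

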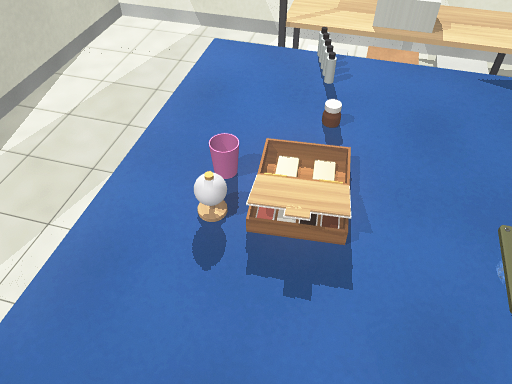

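View pics/top0.png

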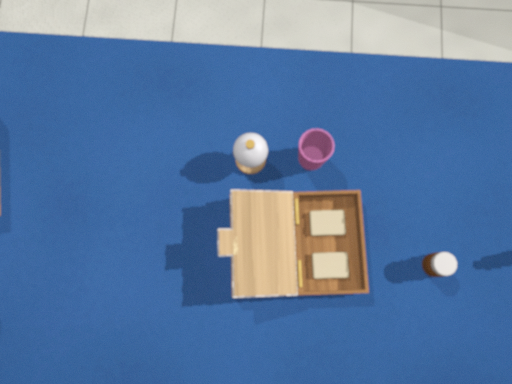

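The side view shows the leaf ajar with its tab at about (297,213), and the top view shows the tab at about (226,242). The ornament and cup are beyond the far end and the jar is past the empty tray, which agrees with the network positions. I'll write a planner helper next.

```bash
cat > h.py <<'E'
import numpy as np, json
from scipy.spatial.transform import Rotation as Rn
from plant import r,cams,models
YAW=0.09; O=np.array([0.5125,-0.094,0.]); HALF=.009
X=np.array([np.cos(YAW),np.sin(YAW),0]); Y=np.array([-np.sin(YAW),np.cos(YAW),0]); Z=np.array([0,0,1.])
def pose(y,z,phi,x=0.):      # finger tip centre in box plane, phi down from horizontal
    d=-np.cos(phi)*Y-np.sin(phi)*Z
    R=np.c_[np.cross(X,d),X,d]
    return O+x*X+y*Y+z*Z-.019*d, R
def tip(a,phi,rho,gap=0.):   # tip centre such that nearest tip corner lies at radius rho on the white face
    l=np.array([np.cos(a),np.sin(a)]); n=np.array([np.sin(a),-np.cos(a)])
    d=np.array([-np.cos(phi),-np.sin(phi)]); e=np.array([-d[1],d[0]])
    off=min((s*HALF*e for s in(1,-1)),key=lambda v:v@n)
    return np.array([0,.043])+rho*l+(.003+gap)*n-off
def now():
    s=r.get_state(); return np.array(s['tool_pos']),Rn.from_quat(s['eef_rot']).as_matrix()
def rows(targets,start=None):
    p0,R0=start or now(); T=[];W=[]
    for p,R in targets:
        T.append(np.round(R0.T@(p-p0),3).tolist()); W.append(np.round(Rn.from_matrix(R0.T@R).as_rotvec(),2).tolist())
    print(json.dumps({"turn":W,"translation":T,"grip":[1]*len(T)}))
E
python3 - <<'E'
from h import *
rows([pose(.24,.15,.44)])
E
```

```text
{"turn": [[0.58, -1.02, 0.92]], "translation": [[-0.371, -0.267, 0.1]], "grip": [1]}
```

>>> jog_arm(
  turn=[
    [0.58, -1.02, 0.92],
    [0.58, -1.02, 0.92],
    [0.58, -1.02, 0.92],
    [0.58, -1.02, 0.92],
    [0.58, -1.02, 0.92],
    [0.58, -1.02, 0.92],
    [0.58, -1.02, 0.92],
    [0.58, -1.02, 0.92],
    [0.58, -1.02, 0.92],
    [0.58, -1.02, 0.92],
    [0.58, -1.02, 0.92],
    [0.58, -1.02, 0.92],
  ],
  translation=[
    [-0.371, -0.267, 0.1],
    [-0.371, -0.267, 0.1],
    [-0.371, -0.267, 0.1],
    [-0.371, -0.267, 0.1],
    [-0.371, -0.267, 0.1],
    [-0.371, -0.267, 0.1],
    [-0.371, -0.267, 0.1],
    [-0.371, -0.267, 0.1],
    [-0.371, -0.267, 0.1],
    [-0.371, -0.267, 0.1],
    [-0.371, -0.267, 0.1],
    [-0.371, -0.267, 0.1],
  ],
  grip=[1, 1, 1, 1, 1, 1, 1, 1, 1, 1, 1, 1],
)

```text
clock: 2.3
tool_pos: [0.4893, 0.1632, 0.1586]
eef_rot: [0.571, 0.624, -0.359, 0.393]
contact_force: [0.2, -0.3, 0.3]
opening: 0.003
finger_force: 0.0
```

```bash
python3 - <<'E'
from h import *
import cv2
print(now()[0],pose(.24,.15,.44)[0],np.round(Rn.from_matrix(now()[1].T@pose(.24,.15,.44)[1]).as_rotvec(),3),np.round(r.get_state()['q'],2))
a=cams.snapshot('side')[:,:,::-1]; 
for n in('leaf_hinge','leaf_tab','leaf_board'): print(n,[(round(d['p'],2),np.round(d['position'],3)) for d in models.place_of('side',n)[:1]])
b=cams.snapshot('top')[:,:,::-1]
for n in('leaf_hinge','leaf_tab','leaf_board'): print(n,[(round(d['p'],2),np.round(d['position'],3)) for d in models.place_of('top',n)[:1]])
cv2.imwrite('pics/m1.png',np.hstack([cv2.resize(a[100:350,180:430],(400,400)),cv2.resize(b[130:330,130:380],(400,320)).copy() if 0 else cv2.resize(b[80:330,130:380],(400,400))]))
E
```

```text
[0.48925512 0.16316065 0.15856236] [0.48938411 0.16214936 0.15809285] [-0.    -0.007 -0.002] [-1.09  1.17  0.51  1.66  0.42  1.16 -0.93]
leaf_hinge [(0.67, array([ 0.516, -0.09 ,  0.046]))]
leaf_tab [(0.8, array([0.499, 0.06 , 0.086]))]
leaf_board [(0.83, array([ 0.509, -0.025,  0.064]))]
leaf_hinge [(0.74, array([ 0.51 , -0.094,  0.042]))]
leaf_tab [(0.73, array([ 0.51 , -0.092,  0.042]))]
leaf_board [(0.78, array([ 0.514, -0.026,  0.063]))]
```

View pics/m1.png

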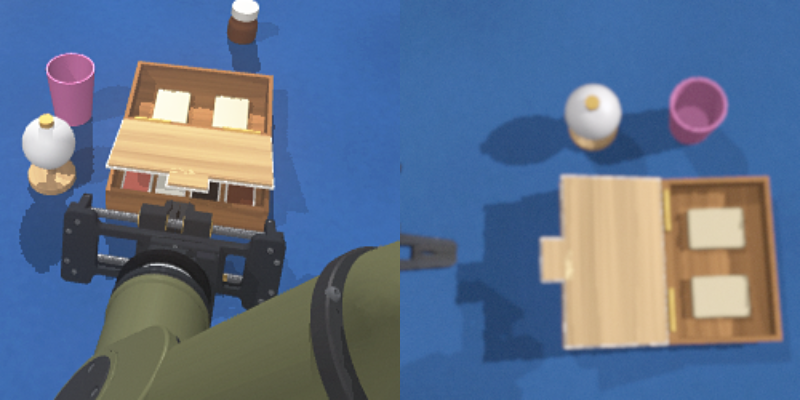

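The fingertip lines up with the tab: in the top crop the finger is at (430,252) and the tab at (552,258). The arm is clear of everything. The leaf angle comes out at about 0.27. Next I go under the tab and start lifting.

```bash
cat >> h.py <<'E'
def arc(a):
    phi=max(.44,a/2); rho=float(np.interp(a,[.3,1.0],[.142,.130]))
    gap=.157-rho; gap=gap*np.tan(phi-a) if a<phi else 0
    return pose(*tip(a,phi,rho,gap),phi)
E
python3 - <<'E'
from h import *
print(tip(.2,.44,.142,.004))
rows([pose(.195,.056,.44)]*3+[pose(.142,.056,.44)]*3+[arc(a) for a in np.arange(.2,.53,.04)])
E
```

```text
[0.14439359 0.05620781]
{"turn": [[-0.0, -0.0, -0.0], [-0.0, -0.0, -0.0], [-0.0, -0.0, -0.0], [-0.0, -0.0, -0.0], [-0.0, -0.0, -0.0], [-0.0, -0.0, -0.0], [-0.0, -0.0, -0.0], [-0.0, -0.0, -0.0], [-0.0, -0.0, -0.0], [-0.0, -0.0, -0.0], [-0.0, -0.0, -0.0], [-0.0, -0.0, -0.0], [-0.0, -0.0, -0.0], [-0.0, -0.0, -0.0], [-0.0, -0.0, -0.0]], "translation": [[0.065, 0.0, 0.081], [0.065, 0.0, 0.081], [0.065, 0.0, 0.081], [0.042, 0.0, 0.129], [0.042, 0.0, 0.129], [0.042, 0.0, 0.129], [0.043, 0.0, 0.126], [0.037, 0.0, 0.125], [0.031, 0.0, 0.123], [0.024, 0.0, 0.123], [0.018, 0.0, 0.122], [0.012, 0.0, 0.123], [0.006, 0.0, 0.123], [0.0, 0.0, 0.124], [-0.005, 0.0, 0.124]], "grip": [1, 1, 1, 1, 1, 1, 1, 1, 1, 1, 1, 1, 1, 1, 1]}
```

>>> jog_arm(
  turn=[
    [0, 0, 0],
    [0, 0, 0],
    [0, 0, 0],
    [0, 0, 0],
    [0, 0, 0],
    [0, 0, 0],
    [0, 0, 0],
    [0, 0, 0],
    [0, 0, 0],
    [0, 0, 0],
    [0, 0, 0],
    [0, 0, 0],
    [0, 0, 0],
    [0, 0, 0],
    [0, 0, 0],
  ],
  translation=[
    [0.065, 0.0, 0.081],
    [0.065, 0.0, 0.081],
    [0.065, 0.0, 0.081],
    [0.042, 0.0, 0.129],
    [0.042, 0.0, 0.129],
    [0.042, 0.0, 0.129],
    [0.043, 0.0, 0.126],
    [0.037, 0.0, 0.125],
    [0.031, 0.0, 0.123],
    [0.024, 0.0, 0.123],
    [0.018, 0.0, 0.122],
    [0.012, 0.0, 0.123],
    [0.006, 0.0, 0.123],
    [0.0, 0.0, 0.124],
    [-0.005, 0.0, 0.124],
  ],
  grip=[1, 1, 1, 1, 1, 1, 1, 1, 1, 1, 1, 1, 1, 1, 1],
)

```text
clock: 4.58
tool_pos: [0.4995, 0.048, 0.1092]
eef_rot: [0.571, 0.623, -0.36, 0.394]
contact_force: [1.1, 0.6, -2.5]
opening: 0.005
finger_force: 1.0
```

```bash
python3 - <<'E'
from h import *
import cv2
print(now()[0],arc(.52)[0],np.round(r.get_state()['contact_force'],2))
a=cams.snapshot('side')[:,:,::-1]; 
for n in('leaf_tab','leaf_board'): print(n,[(round(d['p'],2),np.round(d['position'],3)) for d in models.place_of('side',n)[:1]])
b=cams.snapshot('top')[:,:,::-1]
for n in('leaf_tab','leaf_board'): print(n,[(round(d['p'],2),np.round(d['position'],3)) for d in models.place_of('top',n)[:1]])
cv2.imwrite('pics/m2.png',np.hstack([cv2.resize(a[100:350,180:430],(400,400)),cv2.resize(b[80:330,130:380],(400,400))]))
print(r.get_state()['clock'])
E
```

```text
[0.49949079 0.04804816 0.1092424 ] [0.49969484 0.04789516 0.10902966] [ 1.1   0.64 -2.54]
leaf_tab [(0.86, array([0.5  , 0.045, 0.121]))]
leaf_board [(0.62, array([ 0.506, -0.032,  0.078]))]
leaf_tab [(0.95, array([0.503, 0.042, 0.122]))]
leaf_board [(0.97, array([ 0.511, -0.035,  0.078]))]
4.875
```

View pics/m2.png

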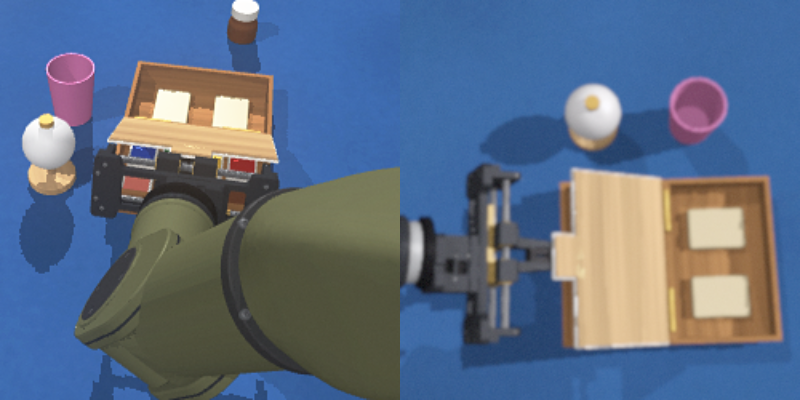

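The lift is working. The leaf is at about 0.52 rad, as planned, with the tip under the tab at about (548,255) and roughly 3 N on the tool. Next I carry it past upright.

```bash
python3 - <<'E'
from h import *
rows([arc(a) for a in np.arange(.58,1.73,.06)],arc(.52))
E
```

```text
{"turn": [[0.0, 0.0, 0.0], [0.0, 0.0, 0.0], [0.0, 0.0, 0.0], [0.0, 0.0, 0.0], [0.0, 0.0, 0.0], [0.0, 0.0, 0.0], [-0.0, 0.03, 0.0], [-0.0, 0.06, 0.0], [0.0, 0.09, 0.0], [-0.0, 0.12, 0.0], [0.0, 0.15, 0.0], [0.0, 0.18, 0.0], [-0.0, 0.21, 0.0], [0.0, 0.24, 0.0], [-0.0, 0.27, 0.0], [-0.0, 0.3, 0.0], [-0.0, 0.33, 0.0], [0.0, 0.36, -0.0], [0.0, 0.39, -0.0], [-0.0, 0.42, 0.0]], "translation": [[-0.008, -0.0, 0.002], [-0.016, -0.0, 0.004], [-0.024, -0.0, 0.007], [-0.031, -0.0, 0.01], [-0.039, -0.0, 0.013], [-0.045, -0.0, 0.017], [-0.053, 0.0, 0.021], [-0.06, -0.0, 0.026], [-0.067, -0.0, 0.03], [-0.074, -0.0, 0.034], [-0.08, -0.0, 0.039], [-0.087, 0.0, 0.044], [-0.093, -0.0, 0.049], [-0.098, -0.0, 0.055], [-0.104, -0.0, 0.061], [-0.109, -0.0, 0.068], [-0.113, -0.0, 0.074], [-0.117, -0.0, 0.081], [-0.121, -0.0, 0.089], [-0.124, -0.0, 0.096]], "grip": [1, 1, 1, 1, 1, 1, 1, 1, 1, 1, 1, 1, 1, 1, 1, 1, 1, 1, 1, 1]}
```

>>> jog_arm(
  turn=[
    [0, 0, 0],
    [0, 0, 0],
    [0, 0, 0],
    [0, 0, 0],
    [0, 0, 0],
    [0, 0, 0],
    [0, 0.03, 0],
    [0, 0.06, 0],
    [0, 0.09, 0],
    [0, 0.12, 0],
    [0, 0.15, 0],
    [0, 0.18, 0],
    [0, 0.21, 0],
    [0, 0.24, 0],
    [0, 0.27, 0],
    [0, 0.3, 0],
    [0, 0.33, 0],
    [0, 0.36, 0],
    [0, 0.39, 0],
    [0, 0.42, 0],
  ],
  translation=[
    [-0.008, 0, 0.002],
    [-0.016, 0, 0.004],
    [-0.024, 0, 0.007],
    [-0.031, 0, 0.01],
    [-0.039, 0, 0.013],
    [-0.045, 0, 0.017],
    [-0.053, 0, 0.021],
    [-0.06, 0, 0.026],
    [-0.067, 0, 0.03],
    [-0.074, 0, 0.034],
    [-0.08, 0, 0.039],
    [-0.087, 0, 0.044],
    [-0.093, 0, 0.049],
    [-0.098, 0, 0.055],
    [-0.104, 0, 0.061],
    [-0.109, 0, 0.068],
    [-0.113, 0, 0.074],
    [-0.117, 0, 0.081],
    [-0.121, 0, 0.089],
    [-0.124, 0, 0.096],
  ],
  grip=[1, 1, 1, 1, 1, 1, 1, 1, 1, 1, 1, 1, 1, 1, 1, 1, 1, 1, 1, 1],
)

```text
clock: 7.38
tool_pos: [0.5117, -0.0917, 0.1796]
eef_rot: [0.634, 0.692, -0.233, 0.255]
contact_force: [0.9, 1.8, -0.7]
opening: 0.003
finger_force: 0.8
```

```bash
python3 - <<'E'
from h import *
import cv2
print(now()[0],arc(1.72)[0],np.round(r.get_state()['contact_force'],2),np.round(r.get_state()['q'],2))
a=cams.snapshot('side')[:,:,::-1]; b=cams.snapshot('top')[:,:,::-1]
for c in('side','top'):
  for n in('leaf_tab','leaf_board'): print(n,[(round(d['p'],2),np.round(d['position'],3)) for d in models.place_of(c,n)[:1]])
cv2.imwrite('pics/m3.png',np.hstack([cv2.resize(a[100:350,180:430],(400,400)),cv2.resize(b[80:330,180:430],(400,400))]))
rows([arc(a) for a in np.arange(1.78,2.93,.06)],arc(1.72))
E
```

```text
[ 0.51170675 -0.09171497  0.17961701] [ 0.51224304 -0.0911526   0.18052869] [ 0.85  1.81 -0.72] [-0.62  0.88  0.54  2.07  0.67  0.48 -0.77]
leaf_tab []
leaf_board [(0.91, array([ 0.517, -0.105,  0.109]))]
leaf_tab [(0.74, array([ 0.518, -0.119,  0.196]))]
leaf_board [(0.8, array([ 0.518, -0.108,  0.111]))]
{"turn": [[0.0, 0.03, -0.0], [0.0, 0.06, -0.0], [0.0, 0.09, -0.0], [-0.0, 0.12, 0.0], [0.0, 0.15, -0.0], [-0.0, 0.18, 0.0], [-0.0, 0.21, -0.0], [-0.0, 0.24, -0.0], [-0.0, 0.27, 0.0], [0.0, 0.3, -0.0], [-0.0, 0.33, 0.0], [-0.0, 0.36, 0.0], [-0.0, 0.39, -0.0], [0.0, 0.42, -0.0], [-0.0, 0.45, -0.0], [-0.0, 0.48, -0.0], [0.0, 0.51, -0.0], [0.0, 0.54, -0.0], [-0.0, 0.57, -0.0], [0.0, 0.6, 0.0]], "translation": [[-0.006, -0.0, 0.006], [-0.011, -0.0, 0.012], [-0.016, 0.0, 0.018], [-0.02, -0.0, 0.025], [-0.024, -0.0, 0.031], [-0.028, 0.0, 0.038], [-0.031, -0.0, 0.045], [-0.034, -0.0, 0.053], [-0.036, 0.0, 0.06], [-0.038, -0.0, 0.068], [-0.04, 0.0, 0.076], [-0.041, 0.0, 0.083], [-0.041, -0.0, 0.091], [-0.041, -0.0, 0.099], [-0.041, 0.0, 0.107], [-0.04, -0.0, 0.114], [-0.039, 0.0, 0.122], [-0.037, -0.0, 0.129], [-0.035, 0.0, 0.137], [-0.032, 0.0, 0.144]], "grip": [1, 1, 1, 1, 1, 1, 1, 1, 1, 1, 1, 1, 1, 1, 1, 1, 1, 1, 1, 1]}
```

View pics/m3.png

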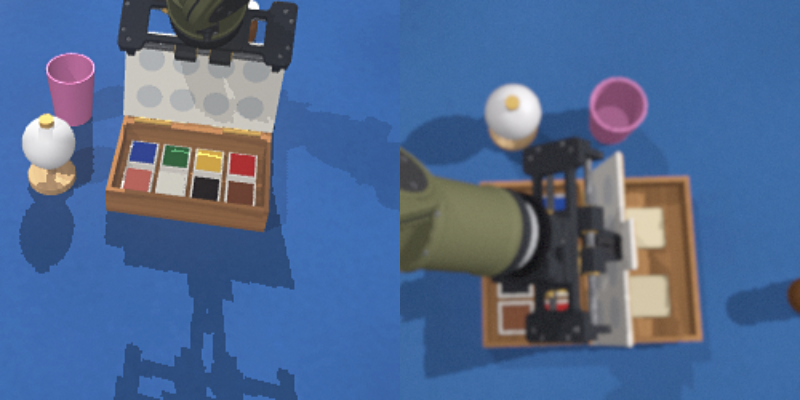

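The leaf is past upright at about 1.73 rad. In the side crop its white face with the wells shows around (200,85), and the objects have not moved. I'll go on in shorter pieces while watching joint 6.

>>> jog_arm(
  turn=[
    [0, 0.03, 0],
    [0, 0.06, 0],
    [0, 0.09, 0],
    [0, 0.12, 0],
    [0, 0.15, 0],
    [0, 0.18, 0],
    [0, 0.21, 0],
    [0, 0.24, 0],
  ],
  translation=[
    [-0.006, 0, 0.006],
    [-0.011, 0, 0.012],
    [-0.016, 0, 0.018],
    [-0.02, 0, 0.025],
    [-0.024, 0, 0.031],
    [-0.028, 0, 0.038],
    [-0.031, 0, 0.045],
    [-0.034, 0, 0.053],
  ],
  grip=[1, 1, 1, 1, 1, 1, 1, 1],
)

```text
clock: 8.68
tool_pos: [0.5173, -0.1501, 0.1608]
eef_rot: [0.657, 0.718, -0.155, 0.17]
contact_force: [0.3, 0.8, 0.5]
opening: 0.006
finger_force: 0.6
```

```bash
python3 - <<'E'
from h import *
print(now()[0],arc(2.2)[0],np.round(Rn.from_matrix(now()[1].T@arc(2.2)[1]).as_rotvec(),3),np.round(r.get_state()['contact_force'],2),np.round(r.get_state()['q'],2))
cams.snapshot('top')
for n in('leaf_tab','leaf_board'): print(n,[(round(d['p'],2),np.round(d['position'],3)) for d in models.place_of('top',n)[:1]])
rows([arc(a) for a in np.arange(2.26,3.0,.06)],arc(2.2))
E
```

```text
[ 0.51727157 -0.1500972   0.16078831] [ 0.51766267 -0.15120799  0.16272061] [ 0.    -0.006 -0.   ] [0.35 0.85 0.47] [-0.27  0.79  0.35  2.05  0.64  0.37 -0.54]
leaf_tab [(0.34, array([ 0.507, -0.092,  0.041]))]
leaf_board []
{"turn": [[-0.0, 0.03, -0.0], [-0.0, 0.06, -0.0], [-0.0, 0.09, 0.0], [0.0, 0.12, 0.0], [0.0, 0.15, -0.0], [0.0, 0.18, 0.0], [-0.0, 0.21, 0.0], [0.0, 0.24, 0.0], [0.0, 0.27, -0.0], [0.0, 0.3, -0.0], [-0.0, 0.33, -0.0], [0.0, 0.36, 0.0], [0.0, 0.39, -0.0]], "translation": [[-0.004, 0.0, 0.007], [-0.008, -0.0, 0.014], [-0.011, 0.0, 0.021], [-0.014, 0.0, 0.028], [-0.016, 0.0, 0.035], [-0.018, 0.0, 0.043], [-0.019, 0.0, 0.051], [-0.02, -0.0, 0.058], [-0.021, 0.0, 0.066], [-0.021, -0.0, 0.074], [-0.02, 0.0, 0.081], [-0.019, 0.0, 0.089], [-0.018, 0.0, 0.096]], "grip": [1, 1, 1, 1, 1, 1, 1, 1, 1, 1, 1, 1, 1]}
```

>>> jog_arm(
  turn=[
    [0, 0.03, 0],
    [0, 0.06, 0],
    [0, 0.09, 0],
    [0, 0.12, 0],
    [0, 0.15, 0],
    [0, 0.18, 0],
    [0, 0.21, 0],
    [0, 0.24, 0],
    [0, 0.27, 0],
    [0, 0.3, 0],
    [0, 0.33, 0],
    [0, 0.36, 0],
    [0, 0.39, 0],
  ],
  translation=[
    [-0.004, 0, 0.007],
    [-0.008, 0, 0.014],
    [-0.011, 0, 0.021],
    [-0.014, 0, 0.028],
    [-0.016, 0, 0.035],
    [-0.018, 0, 0.043],
    [-0.019, 0, 0.051],
    [-0.02, 0, 0.058],
    [-0.021, 0, 0.066],
    [-0.021, 0, 0.074],
    [-0.02, 0, 0.081],
    [-0.019, 0, 0.089],
    [-0.018, 0, 0.096],
  ],
  grip=[1, 1, 1, 1, 1, 1, 1, 1, 1, 1, 1, 1, 1],
)

```text
clock: 10.45
tool_pos: [0.5222, -0.2091, 0.0831]
eef_rot: [0.674, 0.737, -0.026, 0.028]
contact_force: [0.2, 0.2, 0.5]
opening: 0.008
finger_force: 0.5
```

```bash
python3 - <<'E'
from h import *
import cv2
print(now()[0],arc(2.98)[0],np.round(Rn.from_matrix(now()[1].T@arc(2.98)[1]).as_rotvec(),3),np.round(r.get_state()['contact_force'],2),np.round(r.get_state()['q'],2))
a=cams.snapshot('side')[:,:,::-1]; b=cams.snapshot('top')[:,:,::-1]
for c in('side','top'):
  for n in('leaf_tab','leaf_board'): print(n,[(round(d['p'],2),np.round(d['position'],3)) for d in models.place_of(c,n)[:1]])
cv2.imwrite('pics/m4.png',np.hstack([cv2.resize(a[100:350,180:430],(400,400)),cv2.resize(b[80:330,230:480],(400,400))]))
rows([arc(a) for a in np.arange(3.02,3.19,.04)],arc(2.98))
E
```

```text
[ 0.52223471 -0.20908246  0.08306203] [ 0.52304452 -0.2108448   0.0850883 ] [-0.001 -0.005 -0.001] [0.16 0.21 0.51] [ 0.35  0.87 -0.15  1.91  0.51  0.39 -0.13]
leaf_tab [(0.87, array([ 0.529, -0.244,  0.061]))]
leaf_board [(0.91, array([ 0.523, -0.156,  0.054]))]
leaf_tab []
leaf_board [(0.71, array([ 0.523, -0.159,  0.051]))]
{"turn": [[-0.0, 0.02, 0.0], [-0.0, 0.04, 0.0], [-0.0, 0.06, 0.0], [-0.0, 0.08, 0.0], [-0.0, 0.1, 0.0]], "translation": [[-0.001, 0.0, 0.005], [-0.001, -0.0, 0.01], [-0.002, -0.0, 0.015], [-0.002, -0.0, 0.02], [-0.02, 0.0, 0.027]], "grip": [1, 1, 1, 1, 1]}
```

View pics/m4.png

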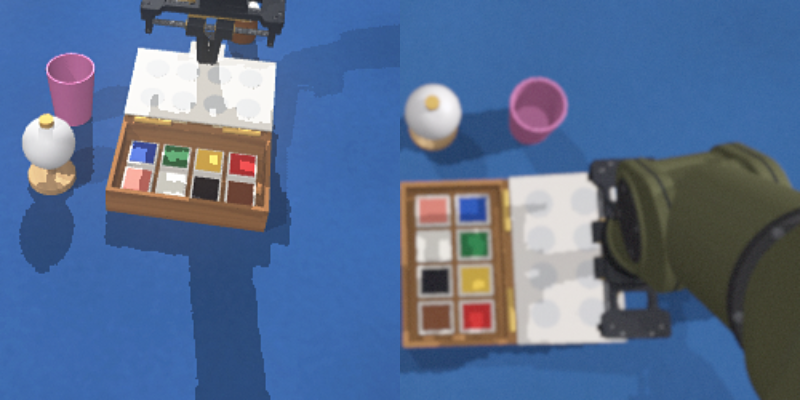

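The leaf is nearly flat at about 3.02 rad, with the tip on its white face near (205,60) in the side crop. Next I press it gently onto the stop.

>>> jog_arm(
  turn=[
    [0, 0.02, 0],
    [0, 0.04, 0],
    [0, 0.06, 0],
    [0, 0.08, 0],
    [0, 0.08, 0],
    [0, 0.08, 0],
    [0, 0.08, 0],
  ],
  translation=[
    [-0.001, 0, 0.005],
    [-0.001, 0, 0.01],
    [-0.002, 0, 0.015],
    [-0.002, 0, 0.019],
    [-0.002, 0, 0.022],
    [-0.002, 0, 0.024],
    [-0.002, 0, 0.024],
  ],
  grip=[1, 1, 1, 1, 1, 1, 1],
)

```text
clock: 11.62
tool_pos: [0.5226, -0.214, 0.0647]
eef_rot: [0.675, 0.737, 0.001, -0.0]
contact_force: [-9.2, 3.2, 46.2]
opening: 0.005
finger_force: 23.3
```

It is firmly on the stop: 46 N upward, with the tip at 0.046 m, the height expected for a flat leaf. I'll lift off straight up.

>>> jog_arm(
  turn=[
    [0, 0, 0],
    [0, 0, 0],
    [0, 0, 0],
    [0, 0, 0],
    [0, 0, 0],
    [0, 0, 0],
    [0, 0, 0],
  ],
  translation=[
    [0, 0, -0.01],
    [0, 0, -0.03],
    [0, 0, -0.07],
    [0, 0, -0.11],
    [0, 0, -0.15],
    [0, 0, -0.15],
    [0, 0, -0.15],
  ],
  grip=[1, 1, 1, 1, 1, 1, 1],
)

```text
clock: 12.5
tool_pos: [0.5217, -0.2148, 0.2091]
eef_rot: [0.676, 0.737, 0.001, -0.002]
contact_force: [-0.4, -0.0, -0.5]
opening: 0.005
finger_force: 0.0
```

```bash
python3 - <<'E'
from h import *
import cv2
print(now()[0],np.round(r.get_state()['contact_force'],2))
a=cams.snapshot('side')[:,:,::-1]; b=cams.snapshot('top')[:,:,::-1]
for c in('side','top'):
  for n in('leaf_tab','leaf_board','cup','ornament','paint_jar'): print(n,[(round(d['p'],2),np.round(d['position'],3)) for d in models.place_of(c,n)[:1]])
cv2.imwrite('pics/m5.png',np.hstack([cv2.resize(a[50:300,180:430],(400,400)),cv2.resize(b[80:330,230:480],(400,400))]))
E
```

```text
[ 0.52173652 -0.21481325  0.20906191] [-0.44 -0.01 -0.53]
leaf_tab [(0.87, array([ 0.53 , -0.245,  0.042]))]
leaf_board [(0.88, array([ 0.52 , -0.158,  0.043]))]
cup [(0.82, array([ 0.698, -0.113,  0.003]))]
ornament [(0.55, array([0.682, 0.011, 0.002]))]
paint_jar [(0.68, array([ 0.492, -0.368,  0.   ]))]
leaf_tab [(0.58, array([ 0.531, -0.244,  0.043]))]
leaf_board [(0.64, array([ 0.524, -0.16 ,  0.043]))]
cup []
ornament [(0.98, array([ 0.684,  0.011, -0.   ]))]
paint_jar [(0.65, array([ 0.489, -0.371, -0.004]))]
```

View pics/m5.png

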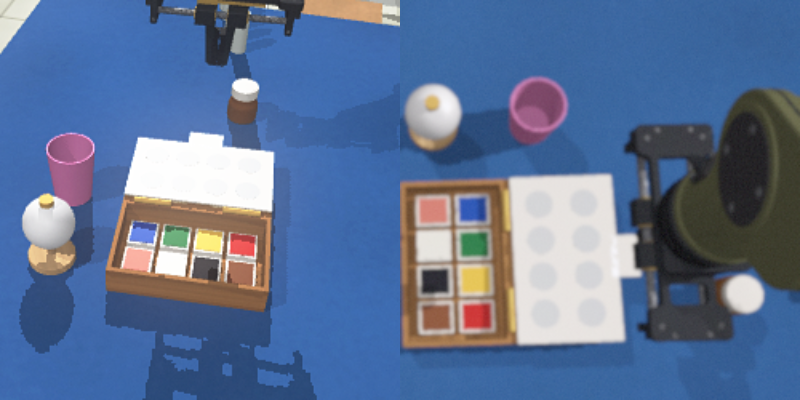

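The leaf lies flat, white face up, with its tab at z≈0.043 and at (625,255) in the top crop. The cup, ornament and jar are where they stood, and the gripper is clear above everything.

```bash
python3 -c "
from plant import r; print(r.finish_job())"
```

```text
the job is handed in; nothing more can be done
None
```

The job is handed in: the last camera check showed the leaf flat over the empty tray, white mixing face up, with the cup, ornament and jar unmoved and the arm clear of everything; `r.finish_job()` gave no verdict.

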